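# Put the fired lids back on their jars

## Robot

A 6-joint arm with a two-finger parallel gripper is mounted at the origin on the work surface. World frame = base frame: x ahead of the robot, y to its left, z up, the work surface at z = 0. Lengths are in mm, angles in rad, forces in N, time in s.
With the tool pointing down it reaches from about 275 to 1000 mm from the base axis. Payload 8.4 kg.
Tool frame: the origin (TCP) lies at the very end of the fingers, on their centre line; the grasp point (between the pads) lies 19 mm behind it; z points along the fingers, y is the line along which they close (so a half turn about z gives the same grasp; the last joint's range is limited). The gripper opens to 85 mm and grips with 20 to 120 N. Pads are 22 mm wide; open, the fingers measure 114 mm over their backs; the gripper's body (76 mm by 85 mm) begins 54 mm behind the grasp point. The pads swing forward as they close: fully open they stand 13 mm farther back than shut.
Start: joints at [1.215, 0.353, 1.633, -0, 1.155, -0.002], TCP at [216.539, 586.292, 231.281] pointing down, gripper open.
Joint ranges: [-2.63, 2.63], [-0.92, 2.1], [0.06, 2.66], [-1.3, 4.44], [0, 2.69], [-3.02, 3.02]. Speed limits (rad/s): [2.22, 2.22, 2.79, 3.14, 3.14, 3.14].

## Interface

Orientations are given as [roll, pitch, yaw] about the fixed x, y, z axes, in that order (R = Rz(yaw) Ry(pitch) Rx(roll)).
In Python, from rig import sensors, grab_frame, camera_params, order gives the robot as it stands. The module is installed in compiled form; this text tells all that it offers.
- The arm moves only by the tool move_arm, never from a script. Its argument "motion" is a list of rows, each a list of 7 numbers: the turn, a rotation vector about the tool's x, y, z in shares of pi rad (1.0 is pi rad), then the shift along the tool's x, y, z in shares of 1 m (1.0 is 1 m), then the finger opening in m, from 0 to 0.0854. A call has 1 to 8 rows; each row is the pose to reach, as a shift and turn from the pose commanded when the call began, along the tool's axes at that moment; what a row does not reach only later rows make up. A row lasts 1/8 s, in which the tool goes at most 62.5 mm and 10.7 degrees, less where a joint would pass 70% of its speed; a pose out of reach is approached as far as the arm can. No shift or turn number may pass 1 either way. A call with a gripper value outside its range is refused whole. The fingers move at their own pace and stop on an object; "grip_force" is the grip in N (left out, the last holds). Time passes only in rows, so rows that repeat a pose let the fingers close. It gives the time, the measured TCP pose, the force, the opening and the grip force at its end, in the units of the state.
- sensors.sense(): the state, without advancing time (a new reading comes with each control period).
- grab_frame(name): name is "scene" or "top" or "wrist"; returns (picture, depth): 480x640x3 uint8, red, green, blue; 480x640 float32, mm along the optical axis (not along the pixel's ray), 0 where there is no reading.
- camera_params(name): a dict with "camera_matrix" (3x3 intrinsics, pixels), "world_from_camera" (4x4, takes a point from camera to world coordinates). Camera axes: x right, y down, z forward; pixel columns grow to the right and rows downward; lengths in mm; the calibration is good to about 2 mm. A picture is of the moment at which its call begins: read the wrist's pose just before it. camera_params takes no time and is no camera call; for the wrist camera it gives the pose at the moment of the call.
- order.sign_off(): hands the job in; it is judged then, once.
The state is a dict: "clock": time; "qpos": joint angles; "qvel": joint speeds; "joint_efforts": joint torques, N m; "eef_pos": TCP position; "tcp_rot": TCP orientation; "contact_force": force on the tool from outside, world axes, zero at the start; "wrist_torque": the same for the moment, N m; "opening": opening from 0.0 (shut) to 1.0 (fully open); "grasp_force": force on a finger pad.
Only numpy, scipy, OpenCV 4.12 (cv2) and the standard library are available. Lean on these libraries where they do the work, as an engineer would, in place of code of your own. Each camera call takes 0.05 s, during which the arm holds its last target. There are 200 camera calls.

## Task

Four lidded jars have come out of the glaze firing with their lids fired separately. Put every lid on the jar it was made for, the one of the same glaze colour and the same size, seated level with its flange down on the rim. Stoneware chips, so set each lid down gently, never dropping it or pressing hard, leave the jars standing where they are on the ware board, and do not disturb the rolling pin or the box of tools.

Things in the scene. Friction and masses are not known exactly. Their poses are not given: they have to be found in the camera images.
- blue_large_lid: The large blue lid: round, glazed blue, right way up on the green mat (3 mm thick), about 0.13 kg. Origin: centre of underside, z up. Clay plug 56 mm wide at height 0, tapering out to 72 mm at 14; flange 92 mm wide, 14 to 19, whose underside rests on the jar rim; dome to 26; knob 26 to 52 mm high, 24 mm wide, to grip. Seated: origin 66 mm above its jar's origin, 3 mm sideways play
- blue_small_lid: The small blue lid: round, glazed blue, right way up on the green mat (3 mm thick), about 0.07 kg. Origin: centre of underside, z up. Clay plug 32 mm wide at height 0, tapering out to 46 mm at 12; flange 64 mm wide, 12 to 17, whose underside rests on the jar rim; dome to 24; knob 24 to 50 mm high, 24 mm wide, to grip. Seated: origin 50 mm above its jar's origin, 3 mm sideways play
- brown_large_lid: The large brown lid: round, glazed orange-brown, right way up on the green mat (3 mm thick), about 0.13 kg. Origin: centre of underside, z up. Clay plug 56 mm wide at height 0, tapering out to 72 mm at 14; flange 92 mm wide, 14 to 19, whose underside rests on the jar rim; dome to 26; knob 26 to 52 mm high, 24 mm wide, to grip. Seated: origin 66 mm above its jar's origin, 3 mm sideways play
- brown_small_lid: The small brown lid: round, glazed orange-brown, right way up on the green mat (3 mm thick), about 0.07 kg. Origin: centre of underside, z up. Clay plug 32 mm wide at height 0, tapering out to 46 mm at 12; flange 64 mm wide, 12 to 17, whose underside rests on the jar rim; dome to 24; knob 24 to 50 mm high, 24 mm wide, to grip. Seated: origin 50 mm above its jar's origin, 3 mm sideways play
- blue_large_jar: The large blue jar: open round stoneware jar, glazed blue, bare clay foot; 80 mm tall, belly 98 mm, rim 90 mm, mouth 78 mm wide inside. Loose, about 0.42 kg, upright on the ware board (fixed plywood plank, its top 18 mm above the work surface). Origin: centre of its underside, z up its axis
- blue_small_jar: The small blue jar: open round stoneware jar, glazed blue, bare clay foot; 62 mm tall, belly 70 mm, rim 62 mm, mouth 52 mm wide inside. Loose, about 0.2 kg, upright on the ware board (fixed plywood plank, its top 18 mm above the work surface). Origin: centre of its underside, z up its axis
- brown_large_jar: The large brown jar: open round stoneware jar, glazed orange-brown, bare clay foot; 80 mm tall, belly 98 mm, rim 90 mm, mouth 78 mm wide inside. Loose, about 0.42 kg, upright on the ware board (fixed plywood plank, its top 18 mm above the work surface). Origin: centre of its underside, z up its axis
- brown_small_jar: The small brown jar: open round stoneware jar, glazed orange-brown, bare clay foot; 62 mm tall, belly 70 mm, rim 62 mm, mouth 52 mm wide inside. Loose, about 0.2 kg, upright on the ware board (fixed plywood plank, its top 18 mm above the work surface). Origin: centre of its underside, z up its axis
- rolling_pin: Wooden rolling pin lying on the left end of the mat, roughly along x: 416 mm long, barrel 50 mm thick and 250 mm long. Origin: centre of its underside. To be left alone
- tool_box: Open translucent plastic box full of modelling tools, 280 by 190 by 90 mm, to the right of the mat. Origin: centre of its underside. To be left alone
Things that resemble listed ones, but are neither listed nor needed, are in the scene too. What is shaped like the blue_large_lid but purple or red is not meant. Leave any yellow look-alike of the brown_small_lid alone.

How it is judged (in metres and radians):
At the end, for the whole second after the job is handed in: Each of the four lids sits on the jar of its own colour and size: centred within 8 mm, at its seated height within 4 mm, level within 0.08 rad; every jar is upright (0.06 rad) and within 30 mm of where it started; lids and jars are at rest (horizontal distance between blue_large_lid and blue_large_jar below 0.008 m and z of blue_large_lid in the frame of blue_large_jar between 0.062 and 0.07 m and angle between each of blue_large_lid, blue_small_lid, brown_large_lid, brown_small_lid's own z axis and vertical below 0.08 rad and angle between each of blue_large_jar, blue_small_jar, brown_large_jar, brown_small_jar's own z axis and vertical below 0.06 rad and distance of each of blue_large_jar, blue_small_jar, brown_large_jar, brown_small_jar from where it was at the start of the episode below 0.03 m and linear speed of each of blue_large_lid, blue_large_jar, blue_small_lid, blue_small_jar, brown_large_lid, brown_large_jar, brown_small_lid, brown_small_jar below 0.02 m/s and horizontal distance between blue_small_lid and blue_small_jar below 0.008 m and z of blue_small_lid in the frame of blue_small_jar between 0.046 and 0.054 m and horizontal distance between brown_large_lid and brown_large_jar below 0.008 m and z of brown_large_lid in the frame of brown_large_jar between 0.062 and 0.07 m and horizontal distance between brown_small_lid and brown_small_jar below 0.008 m and z of brown_small_lid in the frame of brown_small_jar between 0.046 and 0.054 m); the robot touches nothing.
It fails at once if a lid is dropped: it falls free faster than 0.5 m/s ((linear speed of blue_large_lid above 0.5 m/s and contact force between the fingers and blue_large_lid below 0.1 N) or (linear speed of blue_small_lid above 0.5 m/s and contact force between the fingers and blue_small_lid below 0.1 N) or (linear speed of brown_large_lid above 0.5 m/s and contact force between the fingers and brown_large_lid below 0.1 N) or (linear speed of brown_small_lid above 0.5 m/s and contact force between the fingers and brown_small_lid below 0.1 N)).
It fails at once if a lid is pressed or knocked on its jar with more than 45 N (contact force between blue_large_lid and blue_large_jar above 45 N or contact force between blue_small_lid and blue_small_jar above 45 N or contact force between brown_large_lid and brown_large_jar above 45 N or contact force between brown_small_lid and brown_small_jar above 45 N).
It fails at once if a jar is knocked over (tilted more than 0.5 rad) (angle between any of blue_large_jar, blue_small_jar, brown_large_jar, brown_small_jar's own z axis and vertical above 0.5 rad).
It fails at once if the rolling pin or the tool box is disturbed (moved more than 25 mm) (distance of any of rolling_pin, tool_box from where it was at the start of the episode above 0.025 m).
It also fails if it takes over 106 s, if anything falls off the work surface, if the arm or the gripper's body presses on something with over 40 N, if the wrist force passes 120 N, or if a joint passes its speed limit or range.

## Working session

There is one attempt and no reset: what is moved stays moved. The work goes in short steps, Python scripts to look and compute and a tool call to move; the robot and the scene stay as the last step left them, time stands still between calls to the robot, and variables do not carry over. Pictures are saved under pics/ and viewed, at most 14 in all, crops included, and the job is handed in when it is done.

Besides the shell and the picture viewer there is one more tool, called after "Emit:" in YAML: its name, and indented under it one key for each argument. move_arm: Moves the arm, as the interface text tells. Its arguments: {"type":"object","properties":{"motion":{"type":"array","items":{"type":"array","items":{"type":"number"}}},"grip_force":{"type":"number"}},"required":["motion"]}

```bash
mkdir -p pics
python3 - <<'E'
from rig import sensors, grab_frame, camera_params
import cv2, numpy as np
s=sensors.sense();print(s)
for n in("top","scene"):
    p,d=grab_frame(n);np.savez(f"{n}.npz",p=p,d=d,K=camera_params(n)["camera_matrix"],T=camera_params(n)["world_from_camera"])
    cv2.imwrite(f"pics/{n}0.png",p[:,:,::-1]);print(n,camera_params(n))
E
```

```text
{'clock': 0.0, 'qpos': array([ 1.21460847e+00,  3.53630503e-01,  1.63414295e+00, -2.13210393e-06,
        1.15520614e+00, -2.40271737e-03]), 'qvel': array([ 0.0007592 ,  0.00031812, -0.00029783,  0.00111282, -0.00258752,
       -0.0009    ]), 'joint_efforts': array([ 8.75070582e-04, -6.05255055e+01, -3.42059577e+01,  1.97150016e-04,
        9.34003067e-03, -3.19505011e-05]), 'eef_pos': array([216.36586548, 585.83956744, 230.56893147]), 'tcp_rot': array([-3.14020570e+00, -1.38302760e-06,  2.78780838e+00]), 'contact_force': array([ 0.06726406, -0.24701062,  0.18234696]), 'wrist_torque': array([-0.08893592,  0.01914619, -0.00179887]), 'grasp_force': 0.0, 'opening': 0.9987145540491527}
top {'camera_matrix': array([[507.18621962,   0.        , 327.37752326],
       [  0.        , 507.18621962, 240.74652762],
       [  0.        ,   0.        ,   1.        ]]), 'world_from_camera': array([[-1.20100705e-02, -9.98696779e-01,  4.96034531e-02,
         3.25748856e+02],
       [-9.99889598e-01,  1.15607670e-02, -9.33491103e-03,
         5.64131057e+01],
       [ 8.74929161e-03, -4.97100897e-02, -9.98725366e-01,
         1.49070517e+03],
       [ 0.00000000e+00,  0.00000000e+00,  0.00000000e+00,
         1.00000000e+00]])}
scene {'camera_matrix': array([[472.46382204,   0.        , 311.84506147],
       [  0.        , 472.46382204, 232.73806001],
       [  0.        ,   0.        ,   1.        ]]), 'world_from_camera': array([[-1.44268470e-01,  7.23204025e-01, -6.75398066e-01,
         1.27961147e+03],
       [ 9.89537948e-01,  1.06211926e-01, -9.76405422e-02,
         1.66061754e+02],
       [ 1.12129635e-03, -6.82418468e-01, -7.30960859e-01,
         1.00889548e+03],
       [ 0.00000000e+00,  0.00000000e+00,  0.00000000e+00,
         1.00000000e+00]])}
```

View pics/top0.png

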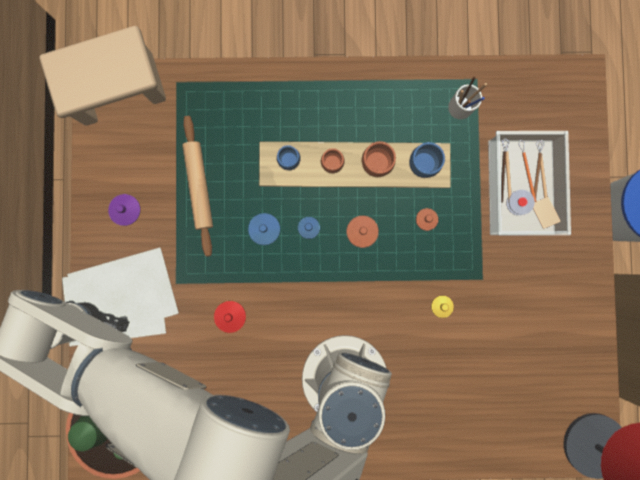

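View pics/scene0.png

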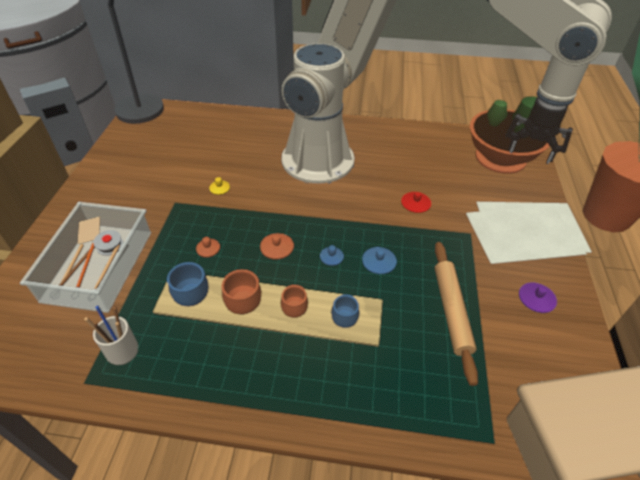

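The top view shows the lids at about (264,229) large blue, (309,227) small blue, (362,231) large brown and (427,219) small brown. The jars are at (289,157) small blue, (332,160) small brown, (379,158) large brown and (428,160) large blue. The decoys are purple, red and yellow, all off the mat, plus a grey lid in the box. The scene view agrees.

```bash
cat > h.py <<'E'
import cv2, numpy as np
def plane(u,v,z,K,T):
    r=T[:3,:3]@np.linalg.inv(K)@np.array([u,v,np.ones_like(u)],float)
    return (T[:3,3:]+r*((z-T[2,3])/r[2])).T
def cloud(d,K,T):
    v,u=np.mgrid[:d.shape[0],:d.shape[1]]
    c=np.linalg.inv(K)@np.stack([u.ravel(),v.ravel(),np.ones(u.size)])*d.ravel()
    return (T[:3,:3]@c+T[:3,3:]).T.reshape(*d.shape,3)
def mask(p,col):
    h,s,v=cv2.split(cv2.cvtColor(p,cv2.COLOR_RGB2HSV))
    return ((h>100)&(h<118)&(s>90) if col=="blue" else ((h<13)|(h>175))&(s>110)&(v>70)).astype(np.uint8)
def circle(P):
    A=np.c_[2*P[:,:2],np.ones(len(P))];s=np.linalg.lstsq(A,(P[:,:2]**2).sum(1),rcond=None)[0]
    return s[0],s[1],np.sqrt(s[2]+s[0]**2+s[1]**2)
E
python3 - <<'E'
from h import *
f=np.load("top.npz");p,d,K,T=[f[k] for k in"pdKT"];C=cloud(d,K,T)
items=dict(bll=("blue",264,229,20.5),bsl=("blue",309,227,18.5),brl=("brown",362,231,20.5),brs=("brown",427,219,18.5),
 bsj=("blue",289,157,80),brsj=("brown",332,160,80),brlj=("brown",379,158,98),blj=("blue",428,160,98))
for n,(c,u,v,z) in items.items():
    m=np.zeros((480,640),np.uint8);m[v-25:v+26,u-25:u+26]=mask(p,c)[v-25:v+26,u-25:u+26]
    cs=max(cv2.findContours(m,cv2.RETR_EXTERNAL,cv2.CHAIN_APPROX_NONE)[0],key=cv2.contourArea)
    q=cs[:,0].T.astype(float);w=plane(q[0],q[1],z,K,T)
    x,y,r=circle(w)
    m2=np.zeros_like(m);cv2.drawContours(m2,[cs],-1,1,-1)
    zz=C[...,2];sel=(m2>0)&(abs(zz-z)<6);Q=C[sel]
    print(n,"ray",np.round([x,y,r],1),"depth c/r",np.round([*cv2.minEnclosingCircle(Q[:,:2].astype(np.float32))[0],cv2.minEnclosingCircle(Q[:,:2].astype(np.float32))[1]],1) if len(Q)>4 else 0,"mean",np.round(Q.mean(0),1),len(Q),"maxz",np.percentile(zz[m2>0],99).round(1))
print("mat z",np.median(C[250:275,200:450,2]))
E
```

```text
bll ray [436.2 227.   44.7] depth c/r [435.8 227.5  46.2] mean [436.4 226.1  22.6] 522 maxz 54.6
bsl ray [438.5  97.3  30.4] depth c/r [438.8  97.3  31.6] mean [439.1  97.5  20.7] 194 maxz 55.4
brl ray [425.7 -58.6  44. ] depth c/r [425.7 -59.3  45.3] mean [425.4 -58.2  22.8] 496 maxz 56.2
brs ray [ 459.2 -247.8   30. ] depth c/r [ 458.8 -247.9   31.6] mean [ 459.  -245.2   20.6] 188 maxz 55.6
bsj ray [630.2 151.7  25.8] depth c/r [633.8 151.4  29.4] mean [621.6 151.   79.5] 69 maxz 85.2
brsj ray [622.6  27.   31. ] depth c/r [625.7  26.5  30.4] mean [623.2  27.4  78.9] 98 maxz 83.8
brlj ray [ 621.7 -101.2   45.6] depth c/r [ 625.8 -103.8   44.6] mean [ 623.3 -101.2   96.8] 180 maxz 104.2
blj ray [ 621.1 -238.3   42.7] depth c/r [ 622.7 -239.3   44.8] mean [ 618.5 -233.5   96.8] 150 maxz 101.9
mat z 2.227795378691326
```

Careful with the scale: turns go in shares of pi rad. That gives: 1.217 rad / 3.1416 = 0.3874.

Emit:
move_arm:
  motion:
    - [0, 0, 0.0477, -0.03, -0.025, -0.015, 0.06]
    - [0, 0, 0.0955, -0.07, -0.06, -0.03, 0.06]
    - [0, 0, 0.1432, -0.11, -0.095, -0.045, 0.06]
    - [0, 0, 0.191, -0.15, -0.13, -0.06, 0.06]
    - [0, 0, 0.2387, -0.19, -0.165, -0.075, 0.06]
    - [0, 0, 0.2865, -0.23, -0.2, -0.09, 0.06]
    - [0, 0, 0.3374, -0.27, -0.235, -0.105, 0.06]
    - [0, 0, 0.3874, -0.31, -0.27, -0.12, 0.06]
  grip_force: 20

```text
clock: 1.1
eef_pos: [414.2, 224.0, 351.7]
tcp_rot: [3.142, -0.0, 1.566]
contact_force: [0.5, 0.2, 0.1]
opening: 0.701
grasp_force: 0.0
```

Converted, -0.005 rad / 3.1416 = -0.0016.

Emit:
move_arm:
  motion:
    - [0, 0, -0.0016, -0.045, 0.025, 0, 0.05]
    - [0, 0, -0.0016, -0.095, 0.05, 0, 0.05]
    - [0, 0, -0.0016, -0.145, 0.08, 0, 0.05]
    - [0, 0, -0.0016, -0.18, 0.1, 0, 0.05]
    - [0, 0, -0.0016, -0.194, 0.106, 0, 0.05]
    - [0, 0, -0.0016, -0.194, 0.106, 0, 0.05]

```text
clock: 1.85
eef_pos: [519.5, 31.4, 350.9]
tcp_rot: [-3.141, -0.0, 1.574]
contact_force: [0.1, 0.8, -0.6]
opening: 0.585
grasp_force: 0.0
```

Run:
```python
from rig import sensors, grab_frame, camera_params
import cv2, numpy as np
s=sensors.sense();print(s["eef_pos"],s["tcp_rot"])
c=camera_params("wrist");p,d=grab_frame("wrist");print(c)
np.savez("w1.npz",p=p,d=d,K=c["camera_matrix"],T=c["world_from_camera"]);cv2.imwrite("pics/w1.png",p[:,:,::-1])
```

```text
[519.5255252   31.42081521 350.89257748] [-3.14056661e+00 -2.63724211e-04  1.57444708e+00]
{'camera_matrix': array([[421.31501517,   0.        , 319.92979586],
       [  0.        , 421.31501517, 239.92297326],
       [  0.        ,   0.        ,   1.        ]]), 'world_from_camera': array([[ 9.99995152e-01,  2.95470545e-03, -9.82733990e-04,
         5.18123879e+02],
       [ 2.47500741e-03, -9.45725769e-01, -3.24956373e-01,
         1.14632759e+02],
       [-1.88954723e-03,  3.24952365e-01, -9.45728497e-01,
         4.94641549e+02],
       [ 0.00000000e+00,  0.00000000e+00,  0.00000000e+00,
         1.00000000e+00]])}
```

View pics/w1.png

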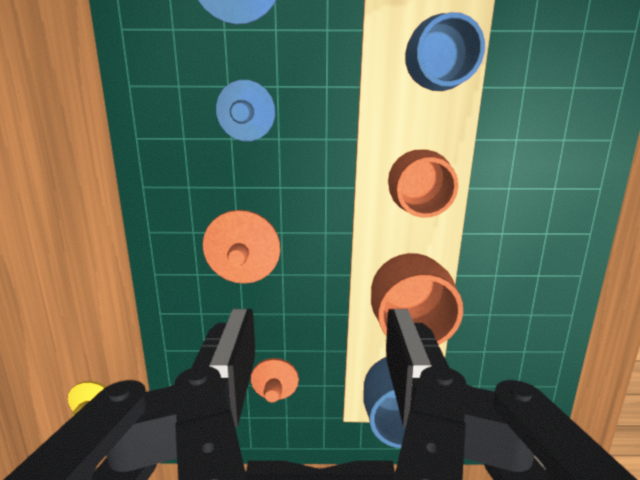

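The wrist view shows the small blue jar at (445,50), the small brown jar at (423,183) and the large brown jar rim at (420,310). The large blue jar is behind a finger at (400,415). The small blue lid is at (245,110) and the large brown lid at (241,247).

```bash
cat >> h.py <<'E'
Z=dict(bll=("blue",22,46),bsl=("blue",20,32),brl=("brown",22,46),brs=("brown",20,32),bsj=("blue",80,31),brsj=("brown",80,31),brlj=("brown",98,45),blj=("blue",98,45))
P0=dict(bll=(436,227),bsl=(438.5,97.3),brl=(425.7,-58.6),brs=(459,-247.8),bsj=(633,151.5),brsj=(625,27),brlj=(625,-102.5),blj=(622.5,-239))
def measure(p,d,K,T,names,P0=P0):
    C=cloud(d,K,T)
    for n in names:
        c,z,r=Z[n];x,y=P0[n]
        near=(np.hypot(C[...,0]-x,C[...,1]-y)<r+14)&(d>0)
        m=near&(mask(p,c)>0)
        if n[-1]=="j":   # rim ring
            Q=C[m&(abs(C[...,2]-z)<2.5)]
            rr=circle(Q)
        else:            # flange outline ray + knob top
            cs=max(cv2.findContours(m.astype(np.uint8),cv2.RETR_EXTERNAL,cv2.CHAIN_APPROX_NONE)[0],key=cv2.contourArea)[:,0].T.astype(float)
            rr=circle(plane(cs[0],cs[1],z-1.5,K,T));Q=C[m&(C[...,2]>z+ 27)]
        b,rad=cv2.minEnclosingCircle(Q[:,:2].astype(np.float32)) if len(Q)>3 else ((0,0),0)
        print(n,"fit",np.round(rr,1),"| encl",np.round([*b,rad],1),"z",np.round(np.median(Q[:,2]),1) if len(Q) else 0,len(Q))
E
python3 - <<'E'
from h import *
f=np.load("w1.npz");a=[f[k] for k in"pdKT"]
measure(*a,["bsj","brsj","brlj","bsl","brl"])
f=np.load("top.npz");measure(*[f[k] for k in"pdKT"],Z)
f=np.load("scene.npz");measure(*[f[k] for k in"pdKT"],Z)
E
```

```text
bsj fit [633.7 153.5  28.1] | encl [634.3 153.6  31. ] z 80.5 1160
brsj fit [623.7  28.3  28.3] | encl [623.7  28.2  30.8] z 80.5 894
brlj fit [ 623.1 -102.1   41.7] | encl [ 623.5 -103.    45.4] z 98.5 1038
bsl fit [436.4  98.7  31.3] | encl [436.9  98.9  11.6] z 52.7 404
brl fit [423.3 -57.9  45.9] | encl [423.6 -56.6  11.8] z 54.8 290
bll fit [436.2 227.   44.7] | encl [436.7 227.1  10.4] z 52.7 37
bsl fit [438.6  97.2  30.2] | encl [438.4  96.8  10.5] z 51.2 36
brl fit [425.7 -58.6  44. ] | encl [425.5 -58.8  11.4] z 52.7 44
brs fit [ 459.2 -247.8   30. ] | encl [ 459.8 -249.    10.6] z 51.4 39
bsj fit [635.6 151.6  27.6] | encl [634.3 151.3  29.3] z 80.5 40
brsj fit [626.1  26.4  28.3] | encl [625.1  26.3  30.4] z 79.4 63
brlj fit [ 625.9 -103.8   41.5] | encl [ 625.8 -103.6   44.5] z 97.5 100
blj fit [ 622.3 -239.6   41.4] | encl [ 622.8 -240.7   44.5] z 98.1 82
bll fit [439.5 228.8  45.2] | encl [438.9 228.4  10.6] z 52.9 37
bsl fit [441.1  99.   31.8] | encl [441.6  97.2  12.8] z 50.7 37
brl fit [429.  -56.7  46.2] | encl [429.9 -58.8  11.9] z 53.1 40
brs fit [ 460.  -246.4   33.2] | encl [ 463.4 -247.5   13. ] z 51.1 36
bsj fit [639.6 152.9  27.9] | encl [639.6 152.6  31.2] z 79.3 78
brsj fit [629.4  27.8  28. ] | encl [629.6  27.6  31. ] z 79.8 90
brlj fit [ 628.6 -102.9   41.6] | encl [ 627.8 -103.3   46.2] z 97.3 188
blj fit [ 624.5 -239.8   41.7] | encl [ 624.3 -240.6   45.5] z 97.1 172
```

Emit:
move_arm:
  motion:
    - [0, 0, 0, -0.015, -0.016, 0.045, 0.05]
    - [0, 0, 0, -0.033, -0.035, 0.095, 0.05]
    - [0, 0, 0, -0.05, -0.055, 0.145, 0.05]
    - [0, 0, 0, -0.07, -0.075, 0.195, 0.05]
    - [0, 0, 0, -0.083, -0.09, 0.235, 0.05]
    - [0, 0, 0, -0.089, -0.0955, 0.25, 0.05]
    - [0, 0, 0, -0.089, -0.0955, 0.25, 0.05]
    - [0, 0, 0, -0.089, -0.0955, 0.25, 0.05]

```text
clock: 2.9
eef_pos: [425.6, -57.1, 102.2]
tcp_rot: [3.14, 0.0, 1.577]
contact_force: [0.1, 0.1, 0.1]
opening: 0.587
grasp_force: 0.0
```

```bash
cat > snap.py <<'E'
import sys
from rig import sensors, grab_frame, camera_params
from h import *
def snap(name=None):
    s=sensors.sense();c=camera_params("wrist");p,d=grab_frame("wrist")
    print(s["clock"],np.round(s["eef_pos"],1),np.round(s["tcp_rot"],4))
    if name: cv2.imwrite(f"pics/{name}.png",p[:,:,::-1])
    return p,d,c["camera_matrix"],c["world_from_camera"]
E
python3 - <<'E'
from snap import *
a=snap("w2");
for n in("brl","brs"):
    try: measure(*a,[n])
    except Exception as e: print(n,e)
E
```

```text
2.9 [425.6 -57.1 102.2] [3.1401 0.     1.5768]
brl fit [424.  -58.3  46.1] | encl [400.2 -57.1  34.8] z 54.9 1458
brs max() iterable argument is empty
```

View pics/w2.png

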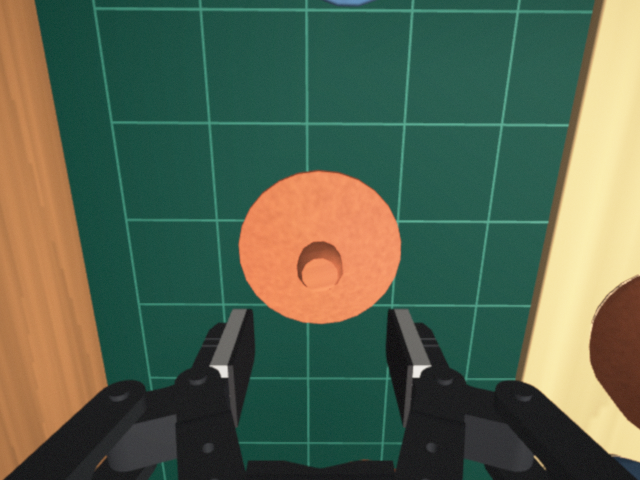

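The large brown lid's flange is centred at (320,248), symmetric between the fingers (252 and 388), so the X alignment is good.

Emit:
move_arm:
  motion:
    - [0, 0, 0, -0.001, 0, 0.03, 0.05]
    - [0, 0, 0, -0.001, 0, 0.055, 0.05]
    - [0, 0, 0, -0.001, 0, 0.068, 0.05]
    - [0, 0, 0, -0.001, 0, 0.0715, 0.05]
    - [0, 0, 0, -0.001, 0, 0.0715, 0.05]
    - [0, 0, 0, -0.001, 0, 0.0715, 0.03]
    - [0, 0, 0, -0.001, 0, 0.0715, 0.015]
    - [0, 0, 0, -0.001, 0, 0.0715, 0.015]
  grip_force: 30

```text
clock: 3.95
eef_pos: [425.4, -58.9, 30.5]
tcp_rot: [3.14, 0.0, 1.576]
contact_force: [-1.7, 0.7, 5.4]
opening: 0.259
grasp_force: 29.1
```

Converted, 0.005 rad / 3.1416 = 0.0016.

Emit:
move_arm:
  motion:
    - [0, 0, 0.0016, 0, 0, -0.02, 0.015]
    - [0, 0, 0.0016, 0, 0, -0.06, 0.015]
    - [0, 0, 0.0016, -0.004, 0.02, -0.1, 0.015]
    - [0, 0, 0.0016, -0.014, 0.06, -0.125, 0.015]
    - [0, 0, 0.0016, -0.026, 0.11, -0.13, 0.015]
    - [0, 0, 0.0016, -0.037, 0.16, -0.13, 0.015]
    - [0, 0, 0.0016, -0.0435, 0.19, -0.13, 0.015]
    - [0, 0, 0.0016, -0.0455, 0.2, -0.13, 0.015]

```text
clock: 4.95
eef_pos: [626.1, -103.7, 159.6]
tcp_rot: [3.141, 0.0, 1.571]
contact_force: [-0.8, -1.0, -0.7]
opening: 0.26
grasp_force: 29.9
```

Emit:
move_arm:
  motion:
    - [0, 0, 0, 0, 0, 0, 0.015]
    - [0, 0, 0, 0, 0, 0, 0.015]

```text
clock: 5.2
eef_pos: [623.5, -103.1, 159.6]
tcp_rot: [-3.14, -0.0, 1.571]
contact_force: [0.2, 0.0, -1.9]
opening: 0.259
grasp_force: 29.9
```

Run:
```python
from snap import *
a=snap("w3")
C=cloud(a[1],a[2],a[3]);z=C[...,2];print(np.round(np.histogram(z[(mask(a[0],"brown")>0)],bins=np.arange(0,200,10))[0]))
measure(*a,["brlj"])
```

```text
5.2 [ 623.5 -103.1  159.6] [-3.1402e+00 -2.0000e-04  1.5709e+00]
[   83   161  6368   557   356   952  1269  1382  2285  2022    78     0
     0     0   174 25136   533  1217  2781]
brlj fit [ 624.2 -101.7   41.3] | encl [625.7 -82.2  39.6] z 98.7 1834
```

View pics/w3.png

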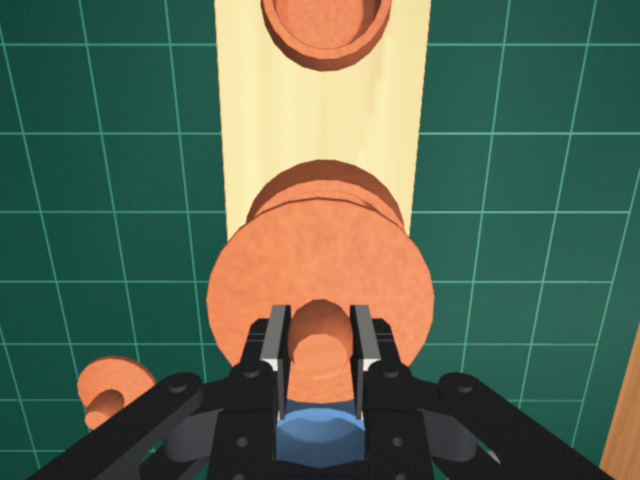

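The lid is held level at about (320,298) over the brown jar, whose rim shows behind it near (325,195). Next I'll measure the lid relative to the jar.

```bash
cat >> snap.py <<'E'
def held(a,col,jar,r):
    p,d,K,T=a;C=cloud(d,K,T);s=sensors.sense()["eef_pos"]
    m=(mask(p,col)>0)&(abs(C[...,2]-(s[2]-9))<7)&(np.hypot(C[...,0]-s[0],C[...,1]-s[1])<r+10)
    cs=max(cv2.findContours(m.astype(np.uint8),cv2.RETR_EXTERNAL,cv2.CHAIN_APPROX_NONE)[0],key=cv2.contourArea)[:,0]
    w=C[cs[:,1],cs[:,0]]
    c=circle(w)
    for _ in range(4): # drop points cut by fingers (inside the circle)
        w=w[abs(np.hypot(w[:,0]-c[0],w[:,1]-c[1])-c[2])<2.0+3*(_<1)];c=circle(w)
    print("lid",np.round(c,1),"flange z",np.round(np.median(w[:,2]),1),len(w))
    n=np.linalg.lstsq(np.c_[w[:,:2],np.ones(len(w))],w[:,2],rcond=None)[0];print("tilt",np.round(n[:2],3))
    measure(*a,[jar]) if jar else 0
E
python3 - <<'E'
from snap import *
a=snap();held(a,"brown","brlj",46)
s=sensors.sense();print(s["qvel"].round(4))
E
```

```text
5.25 [ 623.7 -103.1  159.8] [-3.1406e+00 -2.0000e-04  1.5708e+00]
lid [ 622.  -123.6   32.2] flange z 155.2 55
tilt [0.002 0.117]
brlj fit [ 624.1 -101.7   41.3] | encl [625.4 -82.1  39.4] z 98.8 1835
[ 0.001   0.0016 -0.0085 -0.001  -0.0013  0.0002]
```

```bash
python3 - <<'E'
import re
t=open("snap.py").read()
t=t.replace("(abs(C[...,2]-(s[2]-9))<7)","(C[...,2]>s[2]-16)")
t=t.replace("    w=C[cs[:,1],cs[:,0]]\n","    cs=cs[cs[:,1]<318];w=plane(cs[:,0].astype(float),cs[:,1].astype(float),s[2]-9.5,K,T)\n")
t=re.sub(r'    n=np.linalg.*\n','    Q=C[m&(C[...,2]<s[2])];n=np.linalg.lstsq(np.c_[Q[:,:2],np.ones(len(Q))],Q[:,2],rcond=None)[0];print("zmin",np.percentile(Q[:,2],2).round(1))\n',t)
open("snap.py","w").write(t)
E
python3 - <<'E'
from snap import *
a=snap();held(a,"brown","brlj",46)
E
```

```text
5.3 [ 623.9 -103.1  159.9] [-3.1410e+00 -1.0000e-04  1.5709e+00]
lid [ 622.4 -100.4   44.8] flange z 150.5 229
zmin 151.6
brlj fit [ 624.1 -101.6   41.2] | encl [625.6 -82.3  39.5] z 98.7 1838
```

Emit:
move_arm:
  motion:
    - [0, 0, 0, 0, 0.001, 0.005, 0.015]
    - [0, 0, 0, 0, 0.0016, 0.015, 0.015]
    - [0, 0, 0, 0, 0.0016, 0.025, 0.015]
    - [0, 0, 0, 0, 0.0016, 0.03, 0.015]
    - [0, 0, 0, 0, 0.0016, 0.03, 0.015]
    - [0, 0, 0, 0, 0.0016, 0.03, 0.015]
    - [0, 0, 0, 0, 0.0016, 0.03, 0.015]
    - [0, 0, 0, 0, 0.0016, 0.03, 0.015]

```text
clock: 6.35
eef_pos: [626.7, -103.4, 130.0]
tcp_rot: [3.141, 0.0, 1.571]
contact_force: [1.3, 0.2, -1.6]
opening: 0.258
grasp_force: 29.9
```

Run:
```python
from snap import *
a=snap();held(a,"brown","brlj",46)
```

```text
6.35 [ 626.7 -103.4  130. ] [3.1412e+00 1.0000e-04 1.5708e+00]
lid [ 625.2 -100.8   44.9] flange z 120.5 231
zmin 121.8
brlj fit [ 624.4 -104.5   45.3] | encl [623.4 -72.5  32.7] z 98.4 818
```

Emit:
move_arm:
  motion:
    - [0, 0, 0, 0, -0.001, 0.005, 0.015]
    - [0, 0, 0, 0, -0.0012, 0.01, 0.015]
    - [0, 0, 0, 0, -0.0012, 0.013, 0.015]
    - [0, 0, 0, 0, -0.0012, 0.015, 0.015]
    - [0, 0, 0, 0, -0.0012, 0.016, 0.015]
    - [0, 0, 0, 0, -0.0012, 0.017, 0.015]
    - [0, 0, 0, 0, -0.0012, 0.0175, 0.015]
    - [0, 0, 0, 0, -0.0012, 0.0175, 0.015]

```text
clock: 7.4
eef_pos: [625.4, -103.4, 112.3]
tcp_rot: [3.142, -0.0, 1.571]
contact_force: [-0.1, 0.7, -1.7]
opening: 0.257
grasp_force: 29.9
```

Emit:
move_arm:
  motion:
    - [0, 0, 0, 0, 0, 0.0003, 0.015]
    - [0, 0, 0, 0, 0, 0.0006, 0.015]
    - [0, 0, 0, 0, 0, 0.0009, 0.015]
    - [0, 0, 0, 0, 0, 0.0009, 0.015]

```text
clock: 7.9
eef_pos: [625.5, -103.4, 111.6]
tcp_rot: [3.141, 0.0, 1.571]
contact_force: [-1.3, 0.5, 1.4]
opening: 0.259
grasp_force: 30.1
```

Contact is made at the seated height, so I'll release and rise.

Emit:
move_arm:
  motion:
    - [0, 0, 0, 0, 0, 0.0009, 0.022]
    - [0, 0, 0, 0, 0, 0.0003, 0.026]
    - [0, 0, 0, 0, 0, 0, 0.04]
    - [0, 0, 0, 0, 0, 0, 0.05]
    - [0, 0, 0, 0, 0, -0.01, 0.05]
    - [0, 0, 0, 0, 0, -0.04, 0.05]
    - [0, 0, 0, 0, 0, -0.08, 0.05]
    - [0, 0, 0, 0, 0, -0.12, 0.05]

```text
clock: 8.9
eef_pos: [625.3, -103.4, 233.2]
tcp_rot: [3.141, 0.0, 1.571]
contact_force: [-0.1, 0.5, 0.6]
opening: 0.583
grasp_force: 0.0
```

Run:
```python
from snap import *
a=snap("w4")
Z["brl"]=("brown",103,46);measure(*a,["brl"],dict(brl=(624,-102.5)))
```

```text
8.9 [ 625.3 -103.4  233.2] [3.1413e+00 1.0000e-04 1.5708e+00]
brl fit [ 623.8 -100.    46.9] | encl [645.5 -98.3  38.1] z 135.9 1004
```

View pics/w4.png

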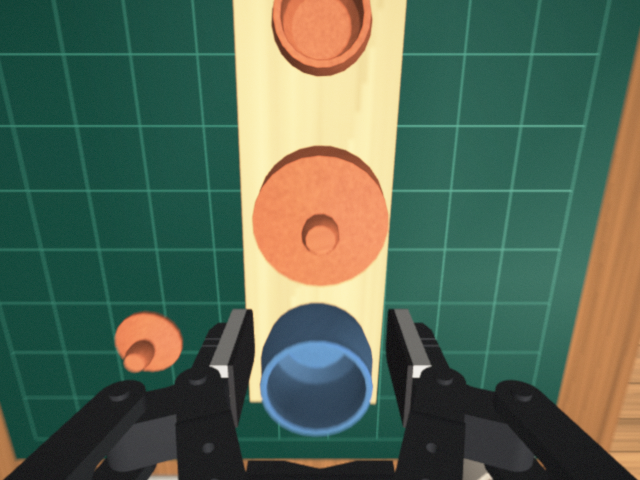

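The large brown lid is seated: knob at (320,235), knob top z = 136 as expected. The large blue jar rim is at (317,387) and the small brown lid at (148,341). I'll measure those two now.

Run:
```python
from snap import *
a=snap();measure(*a,["blj","brs","brsj"])
```

```text
8.95 [ 628.  -103.8  239.2] [3.1338e+00 1.3000e-03 1.5708e+00]
blj fit [ 620.3 -238.6   41.6] | encl [ 620.  -239.9   45.8] z 98.6 2242
brs fit [ 456.5 -248.1   32.8] | encl [ 457.4 -245.4   11.2] z 52.8 442
brsj fit [624.7  27.   27.9] | encl [624.9  26.2  30.8] z 80.8 1330
```

Emit:
move_arm:
  motion:
    - [0, 0, 0, -0.01, -0.015, 0, 0.05]
    - [0, 0, 0, -0.035, -0.04, 0.01, 0.05]
    - [0, 0, 0, -0.07, -0.08, 0.035, 0.05]
    - [0, 0, 0, -0.105, -0.12, 0.07, 0.05]
    - [0, 0, 0, -0.13, -0.15, 0.105, 0.05]
    - [0, 0, 0, -0.1446, -0.1666, 0.125, 0.05]
    - [0, 0, 0, -0.1446, -0.1666, 0.131, 0.05]
    - [0, 0, 0, -0.1446, -0.1666, 0.131, 0.05]

```text
clock: 10.0
eef_pos: [458.4, -247.7, 100.0]
tcp_rot: [-3.141, -0.001, 1.57]
contact_force: [0.5, 0.0, 1.1]
opening: 0.587
grasp_force: 0.0
```

Emit:
move_arm:
  motion:
    - [0, 0, 0, 0, 0, 0, 0.05]
    - [0, 0, 0, 0, 0, 0, 0.05]

```text
clock: 10.25
eef_pos: [459.6, -247.7, 101.0]
tcp_rot: [3.14, 0.001, 1.572]
contact_force: [0.4, 0.0, 0.4]
opening: 0.586
grasp_force: 0.0
```

Run:
```python
from snap import *
a=snap();measure(*a,["brs"])
```

```text
10.25 [ 459.6 -247.7  101. ] [3.1405e+00 6.0000e-04 1.5718e+00]
brs fit [ 457.2 -247.4   32. ] | encl [ 466.6 -246.2   39.2] z 52.9 1499
```

Emit:
move_arm:
  motion:
    - [0, 0, 0, 0, 0, 0.03, 0.05]
    - [0, 0, 0, 0, 0, 0.055, 0.05]
    - [0, 0, 0, 0, 0, 0.068, 0.05]
    - [0, 0, 0, 0, 0, 0.0715, 0.05]
    - [0, 0, 0, 0, 0, 0.0715, 0.05]
    - [0, 0, 0, 0, 0, 0.0715, 0.03]
    - [0, 0, 0, 0, 0, 0.0715, 0.015]
    - [0, 0, 0, 0, 0, 0.0715, 0.015]

```text
clock: 11.3
eef_pos: [459.2, -248.2, 29.6]
tcp_rot: [3.141, 0.001, 1.571]
contact_force: [-1.3, -0.5, 6.9]
opening: 0.261
grasp_force: 29.3
```

Emit:
move_arm:
  motion:
    - [0, 0, 0, 0, 0, -0.02, 0.015]
    - [0, 0, 0, 0, 0, -0.06, 0.015]
    - [0, 0, 0, 0.02, 0, -0.1, 0.015]
    - [0, 0, 0, 0.06, 0.005, -0.125, 0.015]
    - [0, 0, 0, 0.11, 0.015, -0.13, 0.015]
    - [0, 0, 0, 0.16, 0.035, -0.13, 0.015]
    - [0, 0, 0, 0.205, 0.065, -0.13, 0.015]
    - [0, 0, 0, 0.235, 0.105, -0.13, 0.015]

```text
clock: 12.3
eef_pos: [564.0, -10.9, 159.3]
tcp_rot: [3.142, -0.0, 1.572]
contact_force: [1.0, -0.2, -0.6]
opening: 0.26
grasp_force: 29.8
```

Emit:
move_arm:
  motion:
    - [0, 0, 0, 0.025, 0.035, 0, 0.015]
    - [0, 0, 0, 0.0375, 0.055, 0, 0.015]
    - [0, 0, 0, 0.0398, 0.0615, 0.005, 0.015]
    - [0, 0, 0, 0.0398, 0.0615, 0.01, 0.015]
    - [0, 0, 0, 0.0398, 0.0615, 0.015, 0.015]
    - [0, 0, 0, 0.0398, 0.0615, 0.015, 0.015]
    - [0, 0, 0, 0.0398, 0.0615, 0.015, 0.015]

```text
clock: 13.18
eef_pos: [625.0, 26.5, 144.1]
tcp_rot: [3.142, 0.0, 1.57]
contact_force: [-0.2, -0.6, -0.6]
opening: 0.257
grasp_force: 29.8
```

Run:
```python
from snap import *
a=snap();held(a,"brown","brsj",32)
```

```text
13.175 [625.   26.5 144.1] [3.1416 0.     1.5703]
lid [623.3  30.4  30.2] flange z 134.7 154
zmin 133.6
brsj fit [624.6  28.9  27.9] | encl [625.1  32.4  30.5] z 80.7 1474
```

Emit:
move_arm:
  motion:
    - [0, 0, 0, 0, 0.0006, 0.01, 0.015]
    - [0, 0, 0, 0, 0.0006, 0.022, 0.015]
    - [0, 0, 0, 0, 0.0006, 0.032, 0.015]
    - [0, 0, 0, 0, 0.0006, 0.04, 0.015]
    - [0, 0, 0, 0, 0.0006, 0.044, 0.015]
    - [0, 0, 0, 0, 0.0006, 0.047, 0.015]
    - [0, 0, 0, 0, 0.0006, 0.0485, 0.015]
    - [0, 0, 0, 0, 0.0006, 0.0485, 0.015]

```text
clock: 14.22
eef_pos: [626.0, 26.8, 95.5]
tcp_rot: [3.141, 0.0, 1.571]
contact_force: [-0.3, -0.0, -0.3]
opening: 0.26
grasp_force: 29.8
```

Emit:
move_arm:
  motion:
    - [0, 0, 0, 0, 0, 0.0003, 0.015]
    - [0, 0, 0, 0, 0, 0.0006, 0.015]
    - [0, 0, 0, 0, 0, 0.0009, 0.015]
    - [0, 0, 0, 0, 0, 0.0009, 0.015]

```text
clock: 14.72
eef_pos: [626.0, 26.8, 94.7]
tcp_rot: [3.141, 0.0, 1.571]
contact_force: [-0.5, -0.5, 1.9]
opening: 0.261
grasp_force: 29.9
```

Touching (force −0.3 to +1.9 N), so I'll release.

Emit:
move_arm:
  motion:
    - [0, 0, 0, 0, 0, 0, 0.022]
    - [0, 0, 0, 0, 0, 0, 0.026]
    - [0, 0, 0, 0, 0, 0, 0.04]
    - [0, 0, 0, 0, 0, 0, 0.05]
    - [0, 0, 0, 0, 0, -0.01, 0.05]
    - [0, 0, 0, 0, 0, -0.04, 0.05]
    - [0, 0, 0, 0, 0, -0.08, 0.05]
    - [0, 0, 0, 0, 0, -0.12, 0.05]

```text
clock: 15.72
eef_pos: [625.8, 26.8, 216.3]
tcp_rot: [3.141, -0.0, 1.571]
contact_force: [0.7, -0.6, 0.5]
opening: 0.582
grasp_force: 0.0
```

Emit:
move_arm:
  motion:
    - [0, 0, 0, -0.02, -0.015, 0, 0.05]
    - [0, 0, 0, 0.03, -0.05, 0, 0.05]
    - [0, 0, 0, 0.06, -0.11, 0, 0.05]
    - [0, 0, 0, 0.07, -0.16, 0.03, 0.05]
    - [0, 0, 0, 0.0715, -0.185, 0.07, 0.05]
    - [0, 0, 0, 0.0715, -0.188, 0.105, 0.05]
    - [0, 0, 0, 0.0715, -0.188, 0.115, 0.05]
    - [0, 0, 0, 0.0715, -0.188, 0.115, 0.05]

```text
clock: 16.73
eef_pos: [437.9, 98.0, 99.4]
tcp_rot: [-3.141, 0.0, 1.571]
contact_force: [-1.0, 0.1, 0.0]
opening: 0.583
grasp_force: 0.0
```

Run:
```python
from snap import *
a=snap("w5");measure(*a,["bsl"])
p,d=grab_frame("top");c=camera_params("top");cv2.imwrite("pics/top2.png",p[100:300,200:500,::-1].repeat(2,0).repeat(2,1))
Z["brl"]=("brown",103,46);Z["brs"]=("brown",86,32)
measure(p,d,c["camera_matrix"],c["world_from_camera"],["brl","brs"],dict(brl=(625.8,-103.8),brs=(625.8,26.4)))
```

```text
16.725 [437.9  98.   99.4] [-3.1407e+00  3.0000e-04  1.5706e+00]
bsl fit [437.1  97.9  31.8] | encl [443.5  97.2  18.5] z 53.0 1460
brl fit [ 622.2 -101.1   46.3] | encl [ 625.1 -102.2   10.9] z 134.1 46
brs fit [622.8  27.5  31.5] | encl [625.5  28.1  11. ] z 116.8 44
```

View pics/top2.png

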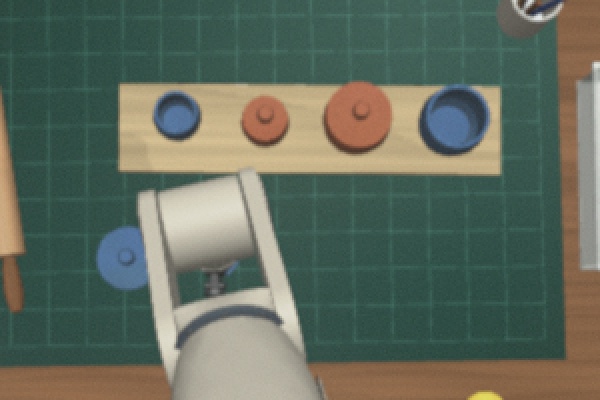

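Both brown lids are seated: knobs at (265,115) and (361,110) in the crop, centred. Next is the small blue lid.

Emit:
move_arm:
  motion:
    - [0, 0, 0, 0, 0.0005, 0.03, 0.05]
    - [0, 0, 0, 0, 0.0005, 0.055, 0.05]
    - [0, 0, 0, 0, 0.0005, 0.067, 0.05]
    - [0, 0, 0, 0, 0.0005, 0.07, 0.05]
    - [0, 0, 0, 0, 0.0005, 0.07, 0.05]
    - [0, 0, 0, 0, 0.0005, 0.07, 0.03]
    - [0, 0, 0, 0, 0.0005, 0.07, 0.015]
    - [0, 0, 0, 0, 0.0005, 0.07, 0.015]

```text
clock: 17.82
eef_pos: [438.8, 98.5, 30.2]
tcp_rot: [3.141, -0.0, 1.571]
contact_force: [-1.2, 0.5, 5.9]
opening: 0.261
grasp_force: 29.1
```

Emit:
move_arm:
  motion:
    - [0, 0, 0, 0, 0, -0.02, 0.015]
    - [0, 0, 0, 0, 0, -0.06, 0.015]
    - [0, 0, 0, 0.005, 0.02, -0.09, 0.015]
    - [0, 0, 0, 0.016, 0.06, -0.112, 0.015]
    - [0, 0, 0, 0.03, 0.11, -0.115, 0.015]
    - [0, 0, 0, 0.044, 0.16, -0.115, 0.015]
    - [0, 0, 0, 0.052, 0.188, -0.115, 0.015]
    - [0, 0, 0, 0.0544, 0.1967, -0.115, 0.015]

```text
clock: 18.82
eef_pos: [636.2, 153.1, 144.4]
tcp_rot: [3.141, -0.0, 1.571]
contact_force: [-0.1, -0.5, -0.5]
opening: 0.259
grasp_force: 29.7
```

Emit:
move_arm:
  motion:
    - [0, 0, 0, 0, 0, 0, 0.015]
    - [0, 0, 0, 0, 0, 0, 0.015]
    - [0, 0, 0, 0, 0, 0, 0.015]
    - [0, 0, 0, 0, 0, 0, 0.015]

```text
clock: 19.32
eef_pos: [634.7, 152.6, 144.8]
tcp_rot: [3.142, 0.0, 1.571]
contact_force: [0.4, 0.5, -0.9]
opening: 0.26
grasp_force: 29.7
```

Run:
```python
from snap import *
a=snap();held(a,"blue","bsj",32)
```

```text
19.325 [634.7 152.6 144.8] [3.1415 0.     1.5708]
lid [633.  156.3  29.4] flange z 135.2 150
zmin 133.6
bsj fit [634.8 155.   27.9] | encl [635.2 158.1  30.3] z 80.7 1519
```

Emit:
move_arm:
  motion:
    - [0, 0, 0, 0.0003, 0.0005, 0.01, 0.015]
    - [0, 0, 0, 0.0003, 0.0005, 0.022, 0.015]
    - [0, 0, 0, 0.0003, 0.0005, 0.032, 0.015]
    - [0, 0, 0, 0.0003, 0.0005, 0.04, 0.015]
    - [0, 0, 0, 0.0003, 0.0005, 0.044, 0.015]
    - [0, 0, 0, 0.0003, 0.0005, 0.047, 0.015]
    - [0, 0, 0, 0.0003, 0.0005, 0.0483, 0.015]
    - [0, 0, 0, 0.0003, 0.0005, 0.0483, 0.015]

```text
clock: 20.38
eef_pos: [635.7, 153.1, 96.3]
tcp_rot: [3.141, -0.0, 1.571]
contact_force: [-0.1, -0.3, -0.4]
opening: 0.263
grasp_force: 29.7
```

Emit:
move_arm:
  motion:
    - [0, 0, 0, 0, 0, 0.0003, 0.015]
    - [0, 0, 0, 0, 0, 0.0006, 0.015]
    - [0, 0, 0, 0, 0, 0.0009, 0.015]
    - [0, 0, 0, 0, 0, 0.0009, 0.015]

```text
clock: 20.88
eef_pos: [635.6, 153.1, 95.4]
tcp_rot: [3.141, -0.0, 1.571]
contact_force: [0.0, 0.4, 0.1]
opening: 0.26
grasp_force: 29.7
```

Emit:
move_arm:
  motion:
    - [0, 0, 0, 0, 0, 0.0003, 0.015]
    - [0, 0, 0, 0, 0, 0.0005, 0.015]
    - [0, 0, 0, 0, 0, 0.0005, 0.015]

```text
clock: 21.25
eef_pos: [635.8, 153.1, 95.1]
tcp_rot: [3.141, -0.0, 1.571]
contact_force: [-0.7, -0.5, 5.7]
opening: 0.261
grasp_force: 30.1
```

Emit:
move_arm:
  motion:
    - [0, 0, 0, 0, 0, 0, 0.022]
    - [0, 0, 0, 0, 0, 0, 0.026]
    - [0, 0, 0, 0, 0, 0, 0.04]
    - [0, 0, 0, 0, 0, 0, 0.05]
    - [0, 0, 0, 0, 0, -0.01, 0.05]
    - [0, 0, 0, 0, 0, -0.04, 0.05]
    - [0, 0, 0, 0, 0, -0.08, 0.05]
    - [0, 0, 0, 0, 0, -0.12, 0.05]

```text
clock: 22.25
eef_pos: [635.5, 153.0, 216.6]
tcp_rot: [3.141, -0.0, 1.571]
contact_force: [0.8, -0.7, 0.8]
opening: 0.588
grasp_force: 0.0
```

Emit:
move_arm:
  motion:
    - [0, 0, 0, 0.005, -0.02, 0, 0.05]
    - [0, 0, 0, 0.025, -0.07, 0, 0.05]
    - [0, 0, 0, 0.045, -0.12, 0, 0.05]
    - [0, 0, 0, 0.065, -0.17, 0.03, 0.05]
    - [0, 0, 0, 0.0744, -0.195, 0.07, 0.05]
    - [0, 0, 0, 0.0744, -0.1993, 0.105, 0.05]
    - [0, 0, 0, 0.0744, -0.1993, 0.115, 0.05]
    - [0, 0, 0, 0.0744, -0.1993, 0.115, 0.05]

```text
clock: 23.25
eef_pos: [436.9, 227.5, 100.2]
tcp_rot: [3.141, 0.0, 1.571]
contact_force: [0.0, -0.5, 0.6]
opening: 0.586
grasp_force: 0.0
```

Run:
```python
from snap import *
a=snap();measure(*a,["bll"])
p,d=grab_frame("top");c=camera_params("top")
Z["bsl"]=("blue",86,32)
measure(p,d,c["camera_matrix"],c["world_from_camera"],["bsl","blj"],dict(P0,bsl=(634.5,151.5)))
```

```text
23.25 [436.9 227.5 100.2] [3.1415 0.     1.5706]
bll fit [434.4 227.7  45.9] | encl [434.3 228.8  11.7] z 54.9 1492
bsl fit [633.7 151.4  28.6] | encl [636.6 151.3  11. ] z 116.2 41
blj fit [ 622.7 -239.8   41.4] | encl [ 622.5 -240.4   44.4] z 98.2 86
```

Emit:
move_arm:
  motion:
    - [0, 0, 0, 0, -0.0006, 0.03, 0.05]
    - [0, 0, 0, 0, -0.0006, 0.055, 0.05]
    - [0, 0, 0, 0, -0.0006, 0.066, 0.05]
    - [0, 0, 0, 0, -0.0006, 0.0695, 0.05]
    - [0, 0, 0, 0, -0.0006, 0.0695, 0.05]
    - [0, 0, 0, 0, -0.0006, 0.0695, 0.03]
    - [0, 0, 0, 0, -0.0006, 0.0695, 0.015]
    - [0, 0, 0, 0, -0.0006, 0.0695, 0.015]

```text
clock: 24.35
eef_pos: [436.1, 227.7, 31.1]
tcp_rot: [3.141, -0.001, 1.571]
contact_force: [-0.9, -0.9, 5.7]
opening: 0.262
grasp_force: 29.1
```

Emit:
move_arm:
  motion:
    - [0, 0, 0, 0, 0, -0.02, 0.015]
    - [0, 0, 0, 0, 0, -0.06, 0.015]
    - [0, 0, 0, -0.015, 0, -0.1, 0.015]
    - [0, 0, 0, -0.05, 0, -0.125, 0.015]
    - [0, 0, 0, -0.1, 0, -0.13, 0.015]
    - [0, 0, 0, -0.155, 0, -0.13, 0.015]
    - [0, 0, 0, -0.21, 0, -0.13, 0.015]
    - [0, 0, 0, -0.265, 0, -0.13, 0.015]

```text
clock: 25.35
eef_pos: [435.5, -39.2, 160.7]
tcp_rot: [3.141, 0.0, 1.571]
contact_force: [0.6, 0.3, -1.4]
opening: 0.258
grasp_force: 29.8
```

Emit:
move_arm:
  motion:
    - [0, 0, 0, -0.055, 0.005, 0, 0.015]
    - [0, 0, 0, -0.105, 0.02, 0, 0.015]
    - [0, 0, 0, -0.15, 0.05, 0, 0.015]
    - [0, 0, 0, -0.18, 0.09, 0, 0.015]
    - [0, 0, 0, -0.195, 0.135, 0, 0.015]
    - [0, 0, 0, -0.2, 0.17, 0, 0.015]
    - [0, 0, 0, -0.2017, 0.184, 0, 0.015]
    - [0, 0, 0, -0.2017, 0.1863, 0, 0.015]

```text
clock: 26.35
eef_pos: [621.8, -238.9, 160.0]
tcp_rot: [-3.141, -0.0, 1.571]
contact_force: [-1.2, 0.2, -0.7]
opening: 0.257
grasp_force: 29.8
```

Emit:
move_arm:
  motion:
    - [0, 0, 0, 0, 0, 0, 0.015]
    - [0, 0, 0, 0, 0, 0, 0.015]
    - [0, 0, 0, 0, 0, 0, 0.015]
    - [0, 0, 0, 0, 0, 0, 0.015]
    - [0, 0, 0, 0, 0, 0, 0.015]
    - [0, 0, 0, 0, 0, 0, 0.015]

```text
clock: 27.1
eef_pos: [622.0, -239.3, 160.3]
tcp_rot: [-3.142, 0.0, 1.571]
contact_force: [0.3, 1.0, -1.0]
opening: 0.26
grasp_force: 29.8
```

Run:
```python
from snap import *
a=snap("w6");held(a,"blue","blj",46)
```

```text
27.1 [ 622.  -239.3  160.3] [-3.1416  0.      1.5707]
lid [ 620.5 -236.7   44.4] flange z 150.8 231
zmin 151.4
blj fit [ 620.4 -238.8   41.4] | encl [ 620.8 -218.4   39.1] z 98.7 1826
```

View pics/w6.png

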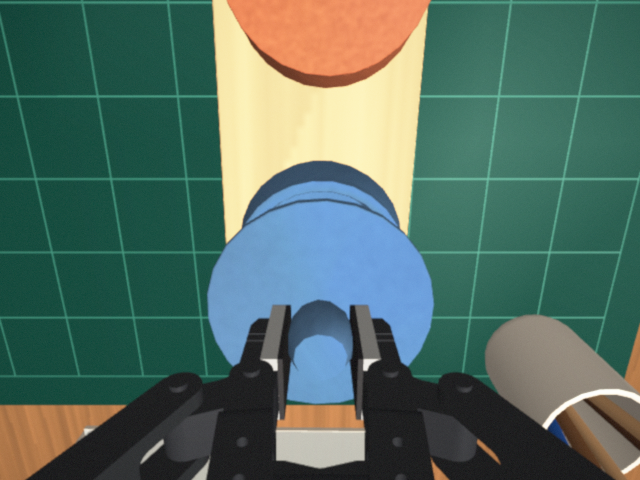

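The blue lid is held at (320,298), aligned over the blue jar rim near (322,195). The pen cup and tool box are clear of the gripper.

Emit:
move_arm:
  motion:
    - [0, 0, 0, -0.0005, 0, 0.01, 0.015]
    - [0, 0, 0, -0.0005, 0, 0.022, 0.015]
    - [0, 0, 0, -0.0005, 0, 0.032, 0.015]
    - [0, 0, 0, -0.0005, 0, 0.039, 0.015]
    - [0, 0, 0, -0.0005, 0, 0.043, 0.015]
    - [0, 0, 0, -0.0005, 0, 0.046, 0.015]
    - [0, 0, 0, -0.0005, 0, 0.0472, 0.015]
    - [0, 0, 0, -0.0005, 0, 0.0472, 0.015]

```text
clock: 28.15
eef_pos: [622.1, -239.8, 113.2]
tcp_rot: [3.141, 0.0, 1.571]
contact_force: [0.1, 0.6, 0.1]
opening: 0.261
grasp_force: 29.8
```

Emit:
move_arm:
  motion:
    - [0, 0, 0, 0, 0, 0.0003, 0.015]
    - [0, 0, 0, 0, 0, 0.0006, 0.015]
    - [0, 0, 0, 0, 0, 0.0009, 0.015]
    - [0, 0, 0, 0, 0, 0.0009, 0.015]

```text
clock: 28.65
eef_pos: [622.0, -239.8, 112.2]
tcp_rot: [3.142, 0.0, 1.571]
contact_force: [-0.0, -0.4, -0.9]
opening: 0.261
grasp_force: 29.8
```

Emit:
move_arm:
  motion:
    - [0, 0, 0, 0, 0, 0.0003, 0.015]
    - [0, 0, 0, 0, 0, 0.0005, 0.015]
    - [0, 0, 0, 0, 0, 0.0005, 0.015]

```text
clock: 29.02
eef_pos: [622.1, -239.8, 112.1]
tcp_rot: [3.141, 0.0, 1.571]
contact_force: [-2.2, 0.9, 5.7]
opening: 0.258
grasp_force: 30.3
```

Emit:
move_arm:
  motion:
    - [0, 0, 0, 0, 0, 0, 0.022]
    - [0, 0, 0, 0, 0, 0, 0.026]
    - [0, 0, 0, 0, 0, 0, 0.04]
    - [0, 0, 0, 0, 0, 0, 0.05]
    - [0, 0, 0, 0, 0, -0.01, 0.05]
    - [0, 0, 0, 0, 0, -0.04, 0.05]
    - [0, 0, 0, 0, 0, -0.08, 0.05]
    - [0, 0, 0, 0, 0, -0.12, 0.05]

```text
clock: 30.02
eef_pos: [621.9, -239.8, 233.5]
tcp_rot: [3.141, 0.0, 1.571]
contact_force: [0.7, -0.6, 0.5]
opening: 0.585
grasp_force: 0.0
```

Emit:
move_arm:
  motion:
    - [0, 0, 0, 0.01, -0.02, 0, 0.05]
    - [0, 0, 0, 0.03, -0.06, 0, 0.05]
    - [0, 0, 0, 0.06, -0.11, 0, 0.05]
    - [0, 0, 0, 0.09, -0.16, 0, 0.05]
    - [0, 0, 0, 0.12, -0.2, 0, 0.05]
    - [0, 0, 0, 0.14, -0.22, 0, 0.05]
    - [0, 0, 0, 0.14, -0.22, 0, 0.05]
    - [0, 0, 0, 0.14, -0.22, 0, 0.05]

```text
clock: 31.02
eef_pos: [403.1, -100.2, 232.5]
tcp_rot: [3.14, 0.001, 1.571]
contact_force: [0.4, 0.4, -0.3]
opening: 0.587
grasp_force: 0.0
```

Run:
```python
from snap import *
Z.update(bsl=("blue",86,32),bll=("blue",103,46),brl=("brown",103,46),brs=("brown",86,32))
P=dict(bsl=(635,151.5),bll=(622.5,-240),brl=(625.5,-103.5),brs=(625.5,26.4))
for n in("top","scene"):
    p,d=grab_frame(n);c=camera_params(n)
    measure(p,d,c["camera_matrix"],c["world_from_camera"],P,P);cv2.imwrite(f"pics/end_{n}.png",p[:,:,::-1])
print(sensors.sense()["eef_pos"])
```

```text
bsl fit [633.3 151.6  28.8] | encl [634.  151.4  11. ] z 116.8 40
bll fit [ 622.3 -237.9   43.4] | encl [ 622.8 -239.7   11.3] z 133.8 44
brl fit [ 622.1 -101.    46.2] | encl [ 625.4 -101.2   10.7] z 134.2 40
brs fit [622.7  27.5  31.6] | encl [624.4  27.2  10.4] z 116.5 35
bsl fit [651.9 152.3  36. ] | encl [639.4 154.   11.2] z 116.3 49
bll fit [ 641.1 -232.3   54.6] | encl [ 625.8 -237.4   11.8] z 133.7 51
brl fit [646.2 -94.7  56.7] | encl [ 629.5 -101.2   11.6] z 134.2 59
brs fit [643.7  31.4  39.7] | encl [629.4  27.5  10.5] z 116.3 50
[ 403.01211936 -100.37428142  232.01480144]
```

View pics/end_scene.png

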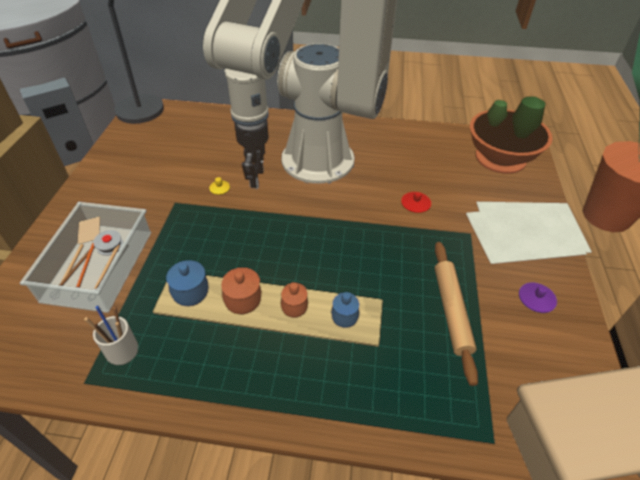

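All four lids sit on their jars, with knobs at (184,268), (239,276), (294,287) and (346,297). Knob heights and centres match the seated values, and the robot is clear.

```bash
python3 -c "
from rig import order
print(order.sign_off())"
```

```text
the job is handed in; nothing more can be done
None
```

All four lids are on their matching jars, seated at the right height and centred within about 3 mm by the cameras, and the job was handed in at about 31 s; the sign-off gave no verdict.

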